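Snap the lid onto a sample jar with the seating tool

ROBOT

A 6-joint arm with a two-finger parallel gripper is mounted at the origin on the work surface. World frame = base frame: x ahead of the robot, y to its left, z up, the work surface at z = 0. Lengths are in m, angles in rad, forces in N, time in s.
With the tool pointing down it reaches from about 0.225 to 0.875 m from the base axis. Payload 3.4 kg.
Tool frame: the origin (TCP) lies midway between the tips of the shut fingers; the grasp point (between the pads) lies 19 mm behind it (manip.grip_point_offset is the distance from the TCP to the grasp point, in m); z points along the fingers, y is the line along which they close (so a half turn about z gives the same grasp; the last joint's range is limited). The gripper opens to 85 mm and grips with 20 to 120 N. Pads are 22 mm wide; open, the fingers measure 114 mm over their backs; the gripper's body (76 mm by 85 mm) begins 54 mm behind the grasp point. The pads swing forward as they close: fully open they stand 13 mm farther back than shut.
Start: joints at [-1.449, 0.276, 1.505, -0, 1.361, -0.121], TCP at [0.138, -0.558, 0.231] pointing down, gripper open.
Joint ranges: [-2.89, 2.89], [-0.75, 2.08], [0.22, 2.7], [-1.18, 4.32], [0.11, 2.71], [-2.7, 2.7]. Speed limits (rad/s): [2.57, 2.57, 3.14, 3.14, 3.14, 3.14].

INTERFACE

Orientations are given as a unit quaternion [w, x, y, z].
In Python, from rig import manip gives the robot as it stands.
- The arm moves only by the shell command python3 -m handwheel 'ROWS' [FORCE]. ROWS is JSON, a list of rows, each an object with "translation": the shift along the tool's x, y, z in m, a list of three; "angular": the turn, a rotation vector about the tool's x, y, z in degrees, a list of three; "hand": the closure, from 0 (fully open) to 1 (shut). A call has 1 to 10 rows; each row shifts and turns the commanded pose from where the row before left it, along the tool's axes as they then stand; what a row does not reach is not made up. A row lasts 1/12 s, in which the tool goes at most 41.7 mm and 7.16 degrees, less where a joint would pass 70% of its speed; a pose out of reach is approached as far as the arm can. A call with a gripper value outside its range is refused whole. The fingers move at their own pace and stop on an object; FORCE is the grip in N (left out, the last holds). Time passes only in rows, so rows that do not move let the fingers close. It gives the time, the measured TCP pose, the force, the opening and the grip force at its end, in the units of the state.
- manip.get_state(): the state, without advancing time (a new reading comes with each control period).
- manip.get_image(name): name is "scene" or "top" or "wrist"; returns the picture (400x640x3 uint8, red, green, blue); there is no depth.
- manip.camera_info(name): a dict with "camera_matrix" (3x3 intrinsics, pixels), "eye" and "orientation" of the camera in the world; the wrist camera has in their place "tool_from_camera" (4x4, takes a point from camera to tool coordinates, whose origin is the TCP and whose axes are the flange's). Camera axes: x right, y down, z forward; pixel columns grow to the right and rows downward; lengths in m; the calibration is good to about 2 mm. A picture is of the moment at which its call begins: read the wrist's pose just before it. camera_info takes no time and is no camera call.
- manip.sign_off(): hands the job in; it is judged then, once.
The state is a dict: "clock": time; "qpos": joint angles; "qd": joint speeds; "effort": joint torques, N m; "position": TCP position; "ee_rot": TCP orientation; "contact_force": force on the tool from outside, world axes, zero at the start; "moment": the same for the moment, N m; "width": finger opening in m; "gripper_force": force on a finger pad.
Only numpy, scipy, OpenCV 4.12 (cv2) and the standard library are available. Lean on these libraries where they do the work, as an engineer would, in place of code of your own. Each camera call takes 0.05 s, during which the arm holds its last target. There are 200 camera calls.

TASK

The lid on the sample jar is only laid on: take the seating tool out of its dish by the handle and press it squarely down on the lid until the lid clicks fully home all round. Feel for the click, as the jar gives way in its holder first, push the lid only with the tool and never harder than about 25 N. Then stand the tool upright back in its dish and let go, leaving the beakers and the glove carton where they are.

Things in the scene. Friction and masses are not known exactly. Their poses are not given: they have to be found in the camera images.
- jar_rim (a point): Centre of the rim of a clear glass jar (72 mm across, 65 tall; rim 114 to 132 mm above the bench), z up, upright in a grey collar (94 mm across, 50 tall) on a 120 mm square base fixed to the bench. Jar and collar cannot shift or tip, but pushed with about 5 N the jar slides down in the collar and stays there, 3 to 18 mm until a hidden stop, where it stands firm (gives about 1 mm per 15 N).
- lid_under (a point): White plastic snap lid: disc 76 mm across, 5 mm thick, a stub in the middle on top (14 mm across, 10 tall), a tapered plug below that goes into the jar. This point is the centre of the disc's underside, z up. At the start it lies level 4 to 8 mm above the rim, held up by four springy hooks hidden inside the rim; fully home the underside lies on the rim.
- lid_top (a point): Centre of the lid's upper face (root of the stub), 5 mm above lid_under; the tool presses on the ring round it. Once the jar is at its stop the push grows to somewhere from 7 to 20 N, unlike from jar to jar; then, some 3 mm above home, the lid clicks: the push falls to less than half, the lid drops onto the rim, and on further pressing the push rises again.
- tool_mid (a point): Seating tool, about 250 g, 86 mm tall, upright in its dish: aluminium sleeve 62 mm across below, closed by a plate whose upper face is 22 mm above the foot, and from there to the top a black square handle, 28 x 28 mm. This point is on the axis half-way up, 43 mm above the foot, 21 mm above the plate. z up; x and y are square to the handle's faces.
- tool_foot (a point): The same tool: centre of the flat ring-shaped lower face of its sleeve, which presses on the lid. Outer diameter 62 mm, bore 38 mm across and 17 mm deep, open below, to pass over the lid's stub. z up along the handle.
- dish: Grey round dish for the tool, fixed to the bench, 92 mm across, floor 4 mm thick, inside 82 mm across, rim top 10 mm above the bench. Origin at the centre of its underside, on the bench.
- beaker_a: Bystander: glass beaker, 64 mm across, 85 mm tall; origin at the centre of its underside.
- beaker_b: Bystander: glass beaker, 52 mm across, 65 mm tall; origin at the centre of its underside.
- glove_box: Bystander: closed dark glove carton with a pale slot on top, 80 x 130 x 60 mm (x, y, z); origin at the centre of its underside.
Not all that is in view belongs to the job. Of the things that look like the dish, take the one that is nearest to the robot's base at the start.

How it is judged:
By the outcome, as a careful person would: the job done as asked, in the order asked, and still so for the second after the job is handed in, with the robot touching nothing.
It also fails if it takes over 69 s, if anything falls off the work surface, if the arm or the gripper's body presses on something with over 40 N, if the wrist force passes 120 N, or if a joint passes its speed limit or range.

## Working session

There is one attempt and no reset: what is moved stays moved. The work goes in short steps, Python scripts to look and compute and a shell command to move; the robot and the scene stay as the last step left them, time stands still between calls to the robot, and variables do not carry over. Pictures are saved under pics/ and viewed, at most 10 in all, crops included, and the job is handed in when it is done.

```bash
mkdir -p pics; ls
cat > h.py <<'E'
import numpy as np,cv2
from rig import manip
from scipy.spatial.transform import Rotation as R
def rot(q): return R.from_quat([q[1],q[2],q[3],q[0]]).as_matrix()
def cam(n,st=None):
    c=manip.camera_info(n);K=np.array(c['camera_matrix'])
    if 'eye' in c:
        o=np.array(c['orientation']); return K,np.array(c['eye']),(o if o.shape==(3,3) else rot(o))
    st=st or manip.get_state();T=np.array(c['tool_from_camera']);W=rot(st['ee_rot'])
    return K,np.array(st['position'])+W@T[:3,3],W@T[:3,:3]
def onz(n,uv,z,st=None):
    K,e,M=cam(n,st);d=M@np.linalg.inv(K)@np.array([*uv,1.]);return e+d*(z-e[2])/d[2]
def proj(n,p,st=None):
    K,e,M=cam(n,st);q=K@(M.T@(np.array(p)-e));return q[:2]/q[2]
def save(n,f): cv2.imwrite('pics/'+f,cv2.cvtColor(manip.get_image(n),cv2.COLOR_RGB2BGR))
E
python3 - <<'E'
from h import *
save('top','top.png');save('scene','scene.png')
for n in('top','scene','wrist'):print(n,manip.camera_info(n))
print(manip.get_state())
E
```

```text
pics
top {'camera_matrix': array([[455.7565567 ,   0.        , 320.40235271],
       [  0.        , 455.7565567 , 193.3116223 ],
       [  0.        ,   0.        ,   1.        ]]), 'eye': array([ 0.50794365, -0.05767164,  1.17287759]), 'orientation': array([ 0.03692   , -0.70043052,  0.71092708, -0.0511536 ])}
scene {'camera_matrix': array([[361.9086907 ,   0.        , 319.06518752],
       [  0.        , 361.9086907 , 198.52565868],
       [  0.        ,   0.        ,   1.        ]]), 'eye': array([ 1.02016069, -0.10706783,  0.7772063 ]), 'orientation': array([-0.18730514,  0.72391345,  0.64334666, -0.16422903])}
wrist {'camera_matrix': array([[302.28502291,   0.        , 320.30171021],
       [  0.        , 302.28502291, 196.03104202],
       [  0.        ,   0.        ,   1.        ]]), 'tool_from_camera': array([[ 3.62836698e-05, -9.58089786e-01, -2.86468078e-01,
         7.29996953e-02],
       [ 9.99999808e-01,  2.11894486e-04, -5.82020451e-04,
         1.69798523e-04],
       [ 6.18328856e-04, -2.86468002e-01,  9.58089610e-01,
        -1.42632245e-01],
       [ 0.00000000e+00,  0.00000000e+00,  0.00000000e+00,
         1.00000000e+00]])}
{'clock': 0.1, 'qpos': array([-1.44897714e+00,  2.76542176e-01,  1.50599410e+00,  1.27360273e-05,
        1.36071771e+00, -1.21004716e-01]), 'qd': array([ 0.00086322, -0.00281679, -0.00188193,  0.00194164,  0.00192429,
       -0.00017581]), 'effort': array([ 1.36517858e-03, -4.17700088e+01, -2.46404511e+01, -1.63428845e-04,
        5.79696833e-03,  4.77825939e-07]), 'position': array([ 0.13819486, -0.55766323,  0.23052523]), 'ee_rot': array([-8.30666179e-04,  9.92638437e-01,  1.21112522e-01,  5.88862649e-06]), 'contact_force': array([-0.44388501,  0.48787752,  0.55317198]), 'moment': array([-0.00494605,  0.06285731,  0.00479243]), 'gripper_force': 0.0, 'width': 0.08524202162957789}
```

View pics/top.png

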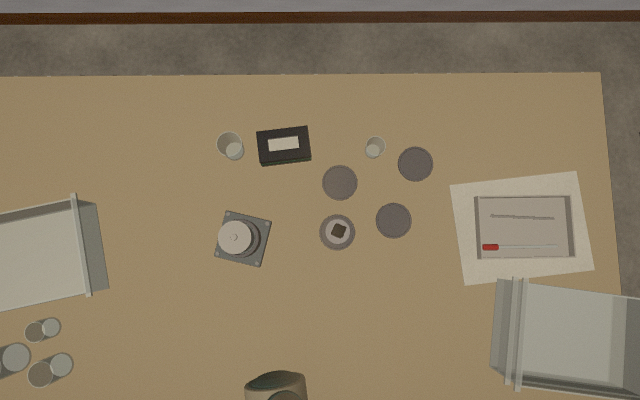

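View pics/scene.png

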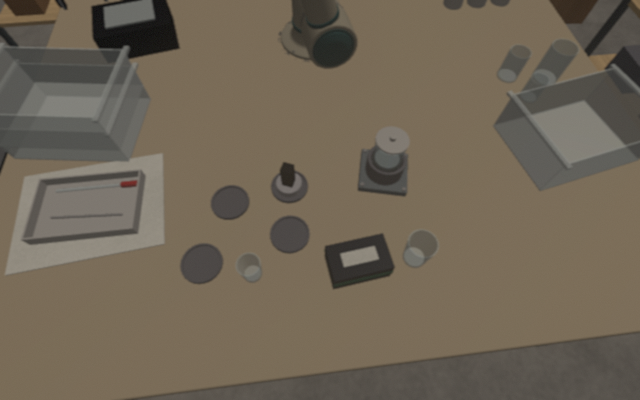

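The top view shows the jar with its lid at (236,238). The tool's dish is at (337,232), and three look-alike empty dishes are at (340,182), (394,220) and (415,164). The beakers are at (232,145) and (375,147), and the carton is at (284,145). The dish at (337,232) holds the tool and looks nearest the base, so I'll check it in an enlarged crop.

Run:
```python
from h import *
for uv in[(337,232),(340,182),(394,220),(415,164)]:
    p=onz('top',uv,.01);print(uv,p.round(3),np.hypot(*p[:2]).round(3))
print('tooltop',onz('top',(339,230.5),.09).round(3),'lid',onz('top',(236,238),.13).round(3))
print('base',proj('top',(0,0,0)))
a=cv2.imread('pics/top.png')[195:275,205:365]
cv2.imwrite('pics/crop.png',cv2.resize(a,None,fx=5,fy=5,interpolation=cv2.INTER_CUBIC))
```

```text
(337, 232) [ 0.554 -0.123  0.01 ] 0.567
(340, 182) [ 0.682 -0.133  0.01 ] 0.695
(394, 220) [ 0.582 -0.27   0.01 ] 0.641
(415, 164) [ 0.727 -0.33   0.01 ] 0.798
tooltop [ 0.554 -0.123  0.09 ] lid [0.539 0.114 0.13 ]
base [290.56386102 463.09109231]
```

View pics/crop.png

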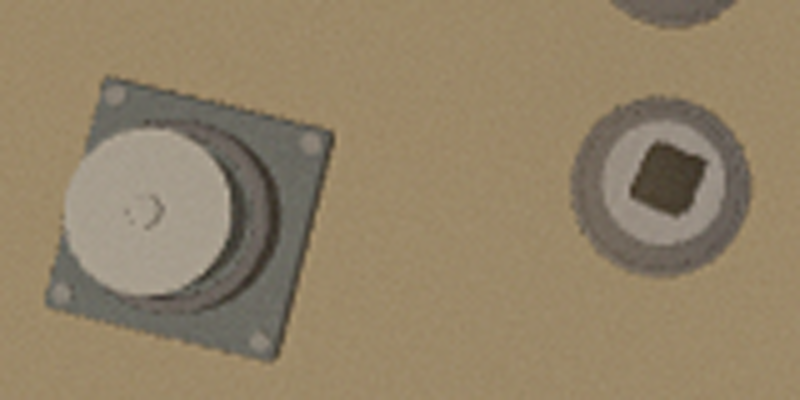

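The crop confirms it. The dish holding the sleeve and black square handle is centred near crop (662,186), nearest the base at 0.567 m. The lid disc is at crop (148,212), and the handle corners are at about (660,140), (707,160), (683,216) and (630,192).

Run:
```python
from h import *
c=np.array([(660,140),(707,160),(683,216),(630,192)])/5+[205,195]-.4
P=np.array([onz('top',u,.09)[:2] for u in c]);print(P.round(4),P.mean(0))
for i in range(4):
    d=P[(i+1)%4]-P[i];print(np.degrees(np.arctan2(d[1],d[0])).round(1)%90,np.linalg.norm(d).round(4))
print('dish',onz('top',np.array([662,186])/5+[204.6,194.6],.01))
print('lid',onz('top',np.array([148,212])/5+[204.6,194.6],.134))
st=manip.get_state();W=rot(st['ee_rot']);print('dtool',W.T@(np.r_[P.mean(0),.22]-st['position']), st['position'])
```

```text
[[ 0.5728 -0.118 ]
 [ 0.5629 -0.1402]
 [ 0.5366 -0.1282]
 [ 0.5483 -0.1033]] [ 0.55516781 -0.12239058]
66.1 0.0242
65.5 0.0289
64.8 0.0275
58.9 0.0285
dish [ 0.55412172 -0.12299085  0.01      ]
lid [0.54102806 0.11695551 0.134     ]
dtool [ 0.50939596 -0.32222757  0.01116462] [ 0.13819486 -0.55766323  0.23052523]
```

```bash
python3 -m handwheel '[{"translation":[0.034,-0.0215,0],"angular":[0,0,0],"hand":0},{"translation":[0.034,-0.0215,0],"angular":[0,0,0],"hand":0},{"translation":[0.034,-0.0215,0],"angular":[0,0,0],"hand":0},{"translation":[0.034,-0.0215,0],"angular":[0,0,0],"hand":0},{"translation":[0.034,-0.0215,0],"angular":[0,0,0],"hand":0},{"translation":[0.034,-0.0215,0],"angular":[0,0,0],"hand":0},{"translation":[0.034,-0.0215,0],"angular":[0,0,0],"hand":0},{"translation":[0.034,-0.0215,0],"angular":[0,0,0],"hand":0},{"translation":[0.034,-0.0215,0],"angular":[0,0,0],"hand":0},{"translation":[0.034,-0.0215,0],"angular":[0,0,0],"hand":0}]'
python3 -m handwheel '[{"translation":[0.034,-0.0215,0],"angular":[0,0,0],"hand":0},{"translation":[0.034,-0.0215,0],"angular":[0,0,0],"hand":0},{"translation":[0,0,0],"angular":[0,0,-6.3],"hand":0},{"translation":[0,0,0],"angular":[0,0,-6.3],"hand":0},{"translation":[0,0,0],"angular":[0,0,-6.3],"hand":0},{"translation":[0,0,0],"angular":[0,0,-6.3],"hand":0},{"translation":[0,0,0],"angular":[0,0,-6.3],"hand":0},{"translation":[0,0,0],"angular":[0,0,-6.3],"hand":0},{"translation":[0,0,0],"angular":[0,0,-6.3],"hand":0},{"translation":[0,0,0],"angular":[0,0,-6.3],"hand":0}]'
python3 - <<'E'
from h import *
st=manip.get_state();W=rot(st['ee_rot']);print(W.round(3));print('dtool',W.T@(np.array([.555,-.1225,.22])-st['position']), st['position'])
E
```

```text
clock: 0.93
position: [0.4174, -0.2659, 0.2311]
ee_rot: [-0.0, 0.993, 0.121, -0.0]
contact_force: [1.4, -1.3, -0.3]
width: 0.0853
gripper_force: 0.0
clock: 1.77
position: [0.472, -0.2094, 0.2308]
ee_rot: [-0.0, 0.845, 0.535, -0.0]
contact_force: [-0.4, -0.1, 0.6]
width: 0.0856
gripper_force: 0.0
[[ 0.429  0.904 -0.001]
 [ 0.904 -0.428  0.   ]
 [ 0.    -0.001 -1.   ]]
dtool [0.11411346 0.0377881  0.01080986] [ 0.47196864 -0.20941921  0.23084071]
```

```bash
python3 -m handwheel '[{"translation":[0.038,0.0126,0],"angular":[0,0,0],"hand":0},{"translation":[0.038,0.0126,0],"angular":[0,0,0],"hand":0},{"translation":[0.038,0.0126,0],"angular":[0,0,0],"hand":0},{"translation":[0,0,0.02],"angular":[0,0,0],"hand":0},{"translation":[0,0,0],"angular":[0,0,0],"hand":0},{"translation":[0,0,0],"angular":[0,0,0],"hand":0}]'
python3 - <<'E'
from h import *
st=manip.get_state();np.save('st.npy',st,allow_pickle=True);save('wrist','w1.png')
print(st['position'],proj('wrist',(.555,-.1225,.09),st))
a=cv2.imread('pics/w1.png')[100:300,200:440]
cv2.imwrite('pics/w1c.png',cv2.resize(a,None,fx=3,fy=3,interpolation=cv2.INTER_CUBIC))
E
```

```text
clock: 2.27
position: [0.5544, -0.1228, 0.2098]
ee_rot: [-0.001, 0.846, 0.533, -0.002]
contact_force: [-0.4, 0.4, -1.0]
width: 0.0853
gripper_force: 0.0
[ 0.5544275  -0.12278343  0.20983796] [321.23479372 189.48788487]
```

View pics/w1c.png

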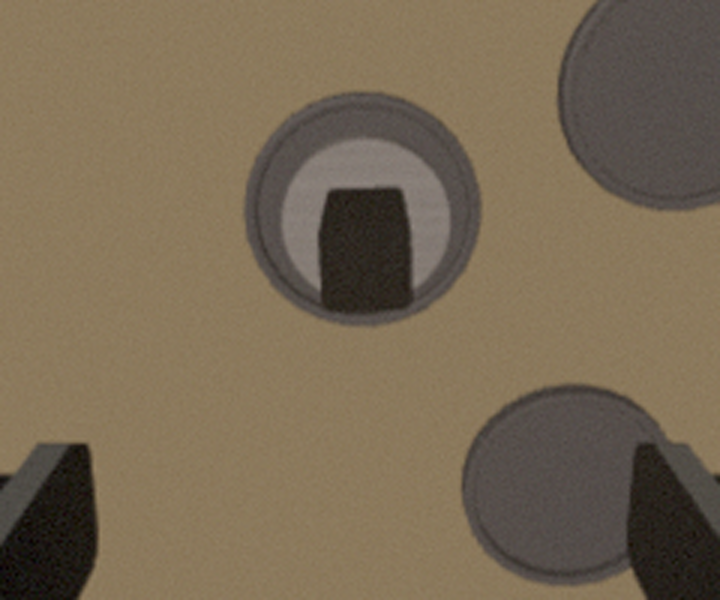

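The handle's top face is centred near full-image (322,189), against a prediction of (321,189.5), so the position holds. It looks a few degrees turned, so I'll measure its lower edge.

Run:
```python
from h import *
st=np.load('st.npy',allow_pickle=True).item()
a=cv2.cvtColor(cv2.imread('pics/w1.png'),cv2.COLOR_BGR2GRAY).astype(float)[150:215,290:350]
m=a<65
cols=range(310-290,335-290)
# subpixel bottom edge per column
b=[]
for c in cols:
    r=np.where(m[:,c])[0].max(); v0,v1=a[r,c],a[r+1,c]; b.append(r+(65-v0)/(v1-v0))
p=np.polyfit(cols,b,1);l=[];r=[]
rows=range(30,48)
for k in rows:
    w=np.where(m[k])[0];l.append(w.min()-(65-a[k,w.min()])/(a[k,w.min()-1]-a[k,w.min()]));r.append(w.max()+(65-a[k,w.max()])/(a[k,w.max()+1]-a[k,w.max()]))
print(np.degrees(np.arctan(p[0])),np.polyfit(rows,l,1),np.polyfit(rows,r,1))
Q=[onz('wrist',(c+290,np.polyval(p,c)+150),.09,st) for c in(22,43)]
d=Q[1]-Q[0];print('edge yaw',np.degrees(np.arctan2(d[1],d[0]))%90, Q, np.mean(l)+290,np.mean(r)+290)
yc=150+np.polyval(p,32)
e=onz('wrist',((np.mean(l)+np.mean(r))/2+290,yc),.09,st);W=rot(st['ee_rot']);print('centre',e+W[:,0]*.014, 'tool frame',W.T@(e+W[:,0]*.014-st['position']))
```

```text
-3.033200632681358 [-0.725483   37.76419536] [3.69219233e-02 4.49543756e+01]
edge yaw 67.66411577256484 [array([ 0.54130676, -0.13156253,  0.09      ]), array([ 0.55906879, -0.13886027,  0.09      ])] 299.8330997428267 336.37586968616944
centre [ 0.55261813 -0.12088537  0.0899822 ] tool frame [ 0.00108094 -0.00193865  0.11986389]
```

```bash
python3 -m handwheel '[{"translation":[0.0005,0,0.03],"angular":[0,0,-3],"hand":0},{"translation":[0,0,0.03],"angular":[0,0,0],"hand":0},{"translation":[0,0,0.03],"angular":[0,0,0],"hand":0},{"translation":[0,0,0.03],"angular":[0,0,0],"hand":0},{"translation":[0,0,0.03],"angular":[0,0,0],"hand":0},{"translation":[0,0,0.017],"angular":[0,0,0],"hand":0},{"translation":[0,0,0],"angular":[0,0,0],"hand":0}]'
python3 -m handwheel '[{"translation":[0,0,0],"angular":[0,0,0],"hand":0.5},{"translation":[0,0,0],"angular":[0,0,0],"hand":1},{"translation":[0,0,0],"angular":[0,0,0],"hand":1},{"translation":[0,0,0],"angular":[0,0,0],"hand":1},{"translation":[0,0,0],"angular":[0,0,0],"hand":1},{"translation":[0,0,0],"angular":[0,0,0],"hand":1},{"translation":[0,0,0],"angular":[0,0,0],"hand":1},{"translation":[0,0,0],"angular":[0,0,0],"hand":1},{"translation":[0,0,0],"angular":[0,0,0],"hand":1},{"translation":[0,0,0],"angular":[0,0,0],"hand":1}]' 100
```

```text
clock: 2.9
position: [0.5526, -0.1233, 0.0414]
ee_rot: [-0.003, 0.833, 0.553, -0.002]
contact_force: [-0.9, 0.5, -0.9]
width: 0.0855
gripper_force: 0.0
clock: 3.73
position: [0.5566, -0.1232, 0.0459]
ee_rot: [0.001, 0.832, 0.554, 0.001]
contact_force: [-1.3, 0.1, 6.6]
width: 0.0271
gripper_force: 99.2
```

```bash
python3 -m handwheel '[{"translation":[0,0,-0.01],"angular":[0,0,0],"hand":1},{"translation":[0,0,-0.02],"angular":[0,0,0],"hand":1},{"translation":[0,0,-0.03],"angular":[0,0,0],"hand":1},{"translation":[0,0,-0.03],"angular":[0,0,0],"hand":1},{"translation":[0,0,-0.03],"angular":[0,0,0],"hand":1},{"translation":[0,0,-0.03],"angular":[0,0,0],"hand":1},{"translation":[0,0,-0.03],"angular":[0,0,0],"hand":1},{"translation":[0,0,-0.02],"angular":[0,0,0],"hand":1},{"translation":[0,0,0],"angular":[0,0,0],"hand":1},{"translation":[0,0,0],"angular":[0,0,0],"hand":1}]'
python3 - <<'E'
from h import *
st=manip.get_state();W=rot(st['ee_rot']);print(W.round(4),st['position'],st['contact_force'],st['gripper_force']);L=np.array([.541,.117,0])
print('dtool',W.T@(L-.095*W[:,0]-st['position']))
E
```

```text
clock: 4.57
position: [0.5561, -0.1228, 0.2454]
ee_rot: [0.001, 0.832, 0.554, 0.001]
contact_force: [-0.8, -0.2, -3.5]
width: 0.0269
gripper_force: 98.8
[[ 3.856e-01  9.227e-01  2.300e-03]
 [ 9.227e-01 -3.856e-01 -8.000e-04]
 [ 1.000e-04  2.400e-03 -1.000e+00]] [ 0.55613514 -0.12278248  0.24536914] [-0.77355011 -0.18791645 -3.50139507] 98.8100016117096
dtool [ 0.12037657 -0.10701457  0.24513576]
```

```bash
python3 -m handwheel '[{"translation":[0.024,-0.0214,0],"angular":[0,0,0],"hand":1},{"translation":[0.024,-0.0214,0],"angular":[0,0,0],"hand":1},{"translation":[0.024,-0.0214,0],"angular":[0,0,0],"hand":1},{"translation":[0.024,-0.0214,0],"angular":[0,0,0],"hand":1},{"translation":[0.024,-0.0214,0],"angular":[0,0,0],"hand":1},{"translation":[0,0,0],"angular":[0,0,0],"hand":1},{"translation":[0,0,0],"angular":[0,0,0],"hand":1},{"translation":[0,0,0],"angular":[0,0,0],"hand":1}]'
python3 - <<'E'
from h import *
st=manip.get_state();np.save('st2.npy',st,allow_pickle=True);save('wrist','w2.png')
print(st['position'],[proj('wrist',(.541,.117,z),st) for z in(.134,)])
E
```

```text
clock: 5.23
position: [0.5028, 0.029, 0.2428]
ee_rot: [-0.0, 0.832, 0.555, -0.001]
contact_force: [-0.5, 0.2, -2.4]
width: 0.027
gripper_force: 98.9
[0.50282723 0.02897341 0.24281657] [array([322.22148667,  74.43510646])]
```

View pics/w2.png

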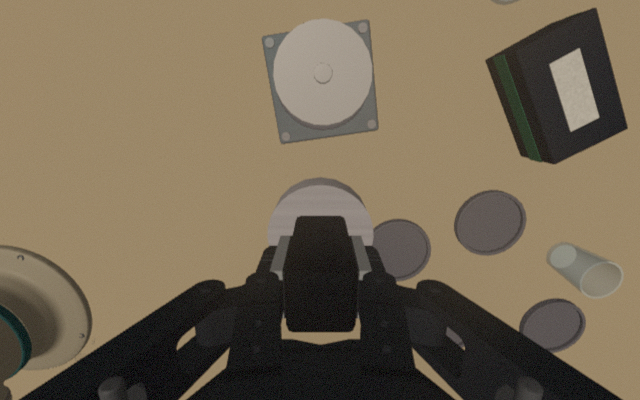

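The lid disc spans about columns 273–373 and rows 19–128, centre near (323,73.5). Its stub is at (323,72). The tool hangs upright, with its sleeve arc showing at (268–374, 178+). I'll fit both.

Run:
```python
from h import *
from scipy.optimize import least_squares
st=np.load('st2.npy',allow_pickle=True).item();W=rot(st['ee_rot'])
im=cv2.imread('pics/w2.png');hsv=cv2.cvtColor(im,cv2.COLOR_BGR2HSV)
m=((hsv[...,1]<45)&(hsv[...,2]>135)).astype(np.uint8);m=cv2.morphologyEx(m,cv2.MORPH_OPEN,np.ones((5,5)))
cs,_=cv2.findContours(m,cv2.RETR_EXTERNAL,cv2.CHAIN_APPROX_NONE)
for c in cs:
    if cv2.contourArea(c)>800: print(cv2.boundingRect(c),cv2.contourArea(c))
c=[c for c in cs if cv2.pointPolygonTest(c,(350.,90.),False)>0][0].reshape(-1,2)
def fit(px,name,s,r,x0):
    def f(x):
        X=np.array([onz(name,u,x[2],s)[:2] for u in px]);return np.hypot(*(X-x[:2]).T)-r
    o=least_squares(f,x0,loss='soft_l1',f_scale=.001);return o.x,np.sqrt(np.mean(o.fun**2))
print('lid wrist',fit(c[::3],'wrist',st,.038,[.541,.117,.134]))
hh=fit(c[::3],'wrist',st,.038,[.541,.117,.134])[0]
print('top at that z',onz('top',np.array([148,212])/5+[204.6,194.6],hh[2]))
# plate upper arc: rows where first bright px near 178..
g=cv2.cvtColor(im,cv2.COLOR_BGR2GRAY);print(g[170:200:2,320],g[170:200:2,285])
print(hsv[172:200:3,320])
```

```text
(268, 186, 105, 59) 3117.0
(551, 50, 47, 80) 2218.5
(273, 19, 99, 106) 8102.0
lid wrist (array([0.54127299, 0.11739079, 0.13315507]), np.float64(0.00024656907435241407))Traceback (most recent call last):
  File "<stdin>", line 15, in <module>
  File "<stdin>", line 13, in fit
    return func(*args, **kwargs)
    result = trf(vector_fun.fun, vector_fun.jac, x0, f0, J0, lb, ub, ftol, xtol,
                 gtol, max_nfev, x_scale, loss_function, tr_solver,
                 tr_options.copy(), verbose, callback=callback_wrapped)
    return trf_no_bounds(
        fun, jac, x0, f0, J0, ftol, xtol, gtol, max_nfev, x_scale,
        loss_function, tr_solver, tr_options, verbose, callback=callback)
    J = jac(x)
    self._update_jac()
    ~~~~~~~~~~~~~~~~^^
    self.J = self.jac_wrapped(xp_copy(self.x), f0=self.f)
             ~~~~~~~~~~~~~~~~^^^^^^^^^^^^^^^^^^^^^^^^^^^^
    J, dct = approx_derivative(
             ~~~~~~~~~~~~~~~~~^
        self.fun,
        ^^^^^^^^^
    ...<2 lines>...
        **self.finite_diff_options,
        ^^^^^^^^^^^^^^^^^^^^^^^^^^^
    )
    ^
    J, _nfev = _dense
[... 256 characters left out ...]
   ^^^
    df = [f_eval - f0 for f_eval in f_evals]
                                    ^^^^^^^
    f = np.atleast_1d(self.fun(x, *self.args, **self.kwargs))
                      ~~~~~~~~^^^^^^^^^^^^^^^^^^^^^^^^^^^^^^
    return np.atleast_1d(self.fun(x))
                         ~~~~~~~~^^^
    return self.f(x, *self.args, **self.kwargs)
           ~~~~~~^^^^^^^^^^^^^^^^^^^^^^^^^^^^^^
  File "<stdin>", line 12, in f
  File "h.py", line 12, in onz
    K,e,M=cam(n,st);d=M@np.linalg.inv(K)@np.array([*uv,1.]);return e+d*(z-e[2])/d[2]
          ~~~^^^^^^
  File "h.py", line 6, in cam
    c=manip.camera_info(n);K=np.array(c['camera_matrix'])
ValueError: time passes only in moves, steps and waits
```

The lid is at (0.5413, 0.1174, 0.133), which agrees with the top view to 1 mm. Next I'll fit the tool plate from the same picture.

```bash
sed -i 's/^    c=manip.camera_info(n)/    c=info(n)/; 2a import functools\ninfo=functools.lru_cache(manip.camera_info)' h.py
python3 - <<'E'
from h import *
from scipy.optimize import least_squares
st=np.load('st2.npy',allow_pickle=True).item();W=rot(st['ee_rot'])
im=cv2.imread('pics/w2.png');hsv=cv2.cvtColor(im,cv2.COLOR_BGR2HSV)
m=((hsv[...,1]<45)&(hsv[...,2]>135)).astype(np.uint8);m=cv2.morphologyEx(m,cv2.MORPH_OPEN,np.ones((5,5)))
px=[(c,np.where(m[170:250,c])[0].min()+170-.5) for c in range(270,371,3)]
z=st['position'][2]-.0459+.026
K,e,M=cam('wrist',st)
for dz in(-.003,0,.003):
  X=np.array([onz('wrist',u,z+dz,st)[:2] for u in px])
  o=least_squares(lambda x:np.hypot(*(X-x[:2]).T)-.031,[.503,.029],loss='soft_l1',f_scale=.001)
  t=W.T@(np.r_[o.x,z+dz]-st['position']);print(dz,o.x,np.sqrt(np.mean(o.fun**2)),'tool frame',t)
print('lid in tool',W.T@(np.array([.5413,.1174,.133])-st['position']));print(W.round(4))
E
```

```text
-0.003 [0.50229309 0.0279534 ] 0.00017512591221432802 tool frame [-1.10965502e-03 -5.23707318e-05  2.29020009e-02]
0 [0.50258455 0.02857997] 0.00015764461466985145 tool frame [-4.24068394e-04 -3.08827973e-05  1.99008266e-02]
0.003 [0.50287036 0.02921215] 0.000217820522586342 tool frame [ 2.64526749e-04 -1.67721309e-05  1.68996628e-02]
lid in tool [0.09660147 0.00169206 0.10965578]
[[ 3.850e-01  9.229e-01 -2.600e-03]
 [ 9.229e-01 -3.850e-01 -7.000e-04]
 [-1.600e-03 -2.100e-03 -1.000e+00]]
```

```bash
python3 -m handwheel '[{"translation":[0.0325,0.0006,0],"angular":[0,0,0],"hand":1},{"translation":[0.0325,0.0006,0],"angular":[0,0,0],"hand":1},{"translation":[0.032,0.0005,0],"angular":[0,0,0],"hand":1},{"translation":[0,0,0.02],"angular":[0,0,0],"hand":1},{"translation":[0,0,0.015],"angular":[0,0,0],"hand":1},{"translation":[0,0,0.007],"angular":[0,0,0],"hand":1},{"translation":[0,0,0],"angular":[0,0,0],"hand":1},{"translation":[0,0,0],"angular":[0,0,0],"hand":1},{"translation":[0,0,0],"angular":[0,0,0],"hand":1}]'
python3 - <<'E'
from h import *
st=manip.get_state();W=rot(st['ee_rot']);print(st['position'],st['contact_force'],W.round(4));print('lid in tool',W.T@(np.array([.5413,.1174,.133])-st['position']))
E
```

```text
clock: 6.03
position: [0.5433, 0.1173, 0.203]
ee_rot: [0.0, 0.833, 0.554, 0.001]
contact_force: [0.6, 0.4, -2.0]
width: 0.0268
gripper_force: 99.3
[0.54330442 0.11726104 0.20299851] [ 0.5537714   0.36722761 -2.00141693] [[ 3.869e-01  9.221e-01  1.500e-03]
 [ 9.221e-01 -3.869e-01 -0.000e+00]
 [ 6.000e-04  1.400e-03 -1.000e+00]]
lid in tool [-0.00068612 -0.0019984   0.06999546]
```

```bash
for i in 1 2 3 4; do python3 -m handwheel '[{"translation":[0,0,0],"angular":[0,0,0],"hand":1}]' | grep -E 'posit|rot|contact'; done
```

```text
position: [0.5433, 0.1175, 0.2034]
ee_rot: [0.001, 0.833, 0.554, 0.001]
contact_force: [0.6, 0.6, -1.6]
position: [0.5431, 0.1177, 0.2033]
ee_rot: [0.001, 0.833, 0.554, 0.001]
contact_force: [-0.3, 0.3, -2.8]
position: [0.5428, 0.1178, 0.2031]
ee_rot: [0.0, 0.832, 0.554, 0.001]
contact_force: [-0.1, 1.0, -1.5]
position: [0.5427, 0.1179, 0.2028]
ee_rot: [0.0, 0.832, 0.554, 0.0]
contact_force: [0.1, 0.1, -1.8]
```

```bash
python3 -m handwheel '[{"translation":[-0.0004,-0.0009,0.005],"angular":[0,0,0],"hand":1},{"translation":[0,0,0.005],"angular":[0,0,0],"hand":1},{"translation":[0,0,0.005],"angular":[0,0,0],"hand":1},{"translation":[0,0,0.003],"angular":[0,0,0],"hand":1},{"translation":[0,0,0.002],"angular":[0,0,0],"hand":1},{"translation":[0,0,0.001],"angular":[0,0,0],"hand":1},{"translation":[0,0,0],"angular":[0,0,0],"hand":1}]' | grep -E 'posit|rot|contact'
python3 -m handwheel '[{"translation":[0,0,0.001],"angular":[0,0,0],"hand":1}]'| grep -E 'posit|contact'
python3 -m handwheel '[{"translation":[0,0,0.001],"angular":[0,0,0],"hand":1}]'| grep -E 'posit|contact'
python3 -m handwheel '[{"translation":[0,0,0.001],"angular":[0,0,0],"hand":1}]'| grep -E 'posit|contact'
```

```text
position: [0.5414, 0.118, 0.181]
ee_rot: [-0.0, 0.832, 0.554, -0.0]
contact_force: [0.3, 0.2, -1.9]
position: [0.5418, 0.118, 0.1806]
contact_force: [0.2, 0.0, 1.2]
position: [0.5419, 0.118, 0.18]
contact_force: [-1.7, 0.1, 2.5]
position: [0.5419, 0.118, 0.1791]
contact_force: [-0.9, -0.3, 2.3]
```

```bash
cat > f.py <<'E'
from h import *
s=manip.get_state();W=rot(s['ee_rot']);print(s['clock'].__round__(2),'foot z %.4f'%(s['position'][2]-.0419),'F',s['contact_force'].round(1),'M',s['moment'].round(2),'xy',s['position'][:2].round(4),'tilt',(np.degrees(W[:2,2])).round(2))
E
python3 f.py
```

```text
7.2 foot z 0.1372 F [-0.9 -0.3  2.3] M [-0.01  0.16 -0.05] xy [0.5419 0.118 ] tilt [0.09 0.  ]
```

```bash
python3 -m handwheel '[{"translation":[0,0,0.0007],"angular":[0,0,0],"hand":1}]'| grep -E 'posit|contact'
python3 -m handwheel '[{"translation":[0,0,0.0007],"angular":[0,0,0],"hand":1}]'| grep -E 'posit|contact'
python3 -m handwheel '[{"translation":[0,0,0.0007],"angular":[0,0,0],"hand":1}]'| grep -E 'posit|contact'
python3 -m handwheel '[{"translation":[0,0,0.0007],"angular":[0,0,0],"hand":1}]'| grep -E 'posit|contact';python3 f.py
```

```text
position: [0.5419, 0.118, 0.1783]
contact_force: [-0.8, -0.4, 3.1]
position: [0.5419, 0.118, 0.1774]
contact_force: [0.2, -0.1, 3.0]
position: [0.5419, 0.118, 0.1766]
contact_force: [-0.5, -0.3, 2.5]
position: [0.5418, 0.118, 0.1757]
contact_force: [0.0, -0.9, 2.6]
7.53 foot z 0.1338 F [ 0.  -0.9  2.6] M [ 0.    0.06 -0.  ] xy [0.5418 0.118 ] tilt [0.05 0.  ]
```

Net push is about 4.6 N and steady, so the jar is sliding. I'll continue in small steps.

```bash
python3 -m handwheel '[{"translation":[0,0,0.0007],"angular":[0,0,0],"hand":1}]'| grep -E 'posit|contact'
python3 -m handwheel '[{"translation":[0,0,0.0007],"angular":[0,0,0],"hand":1}]'| grep -E 'posit|contact'
python3 -m handwheel '[{"translation":[0,0,0.0007],"angular":[0,0,0],"hand":1}]'| grep -E 'posit|contact'
python3 -m handwheel '[{"translation":[0,0,0.0007],"angular":[0,0,0],"hand":1}]'| grep -E 'posit|contact';python3 f.py
```

```text
position: [0.5418, 0.118, 0.1749]
contact_force: [-0.9, -1.2, 3.3]
position: [0.5417, 0.118, 0.1741]
contact_force: [0.6, -0.5, 3.0]
position: [0.5417, 0.118, 0.1734]
contact_force: [1.1, 0.3, 1.3]
position: [0.5418, 0.118, 0.1726]
contact_force: [0.7, -0.4, 1.8]
7.87 foot z 0.1307 F [ 0.7 -0.4  1.8] M [ 0.02 -0.04  0.01] xy [0.5418 0.118 ] tilt [ 0.03 -0.  ]
```

```bash
python3 -m handwheel '[{"translation":[0,0,0.0007],"angular":[0,0,0],"hand":1}]'| grep -E 'posit|contact'
python3 -m handwheel '[{"translation":[0,0,0.0007],"angular":[0,0,0],"hand":1}]'| grep -E 'posit|contact'
python3 -m handwheel '[{"translation":[0,0,0.0007],"angular":[0,0,0],"hand":1}]'| grep -E 'posit|contact'
python3 -m handwheel '[{"translation":[0,0,0.0007],"angular":[0,0,0],"hand":1}]'| grep -E 'posit|contact';python3 f.py
```

```text
position: [0.5417, 0.118, 0.172]
contact_force: [0.9, 0.4, 2.6]
position: [0.5417, 0.1179, 0.1713]
contact_force: [1.4, 0.1, 3.5]
position: [0.5417, 0.118, 0.1705]
contact_force: [0.7, -0.4, 2.1]
position: [0.5417, 0.1179, 0.1698]
contact_force: [1.3, 0.5, 2.9]
8.2 foot z 0.1279 F [1.3 0.5 2.9] M [-0.03 -0.1  -0.01] xy [0.5417 0.1179] tilt [ 0.02 -0.  ]
```

```bash
python3 -m handwheel '[{"translation":[0,0,0.0007],"angular":[0,0,0],"hand":1}]'| grep -E 'posit|contact'
python3 -m handwheel '[{"translation":[0,0,0.0007],"angular":[0,0,0],"hand":1}]'| grep -E 'posit|contact'
python3 -m handwheel '[{"translation":[0,0,0.0007],"angular":[0,0,0],"hand":1}]'| grep -E 'posit|contact'
python3 -m handwheel '[{"translation":[0,0,0.0007],"angular":[0,0,0],"hand":1}]'| grep -E 'posit|contact';python3 f.py
```

```text
position: [0.5417, 0.1179, 0.1691]
contact_force: [0.2, -0.7, 2.6]
position: [0.5417, 0.1179, 0.1684]
contact_force: [1.4, 0.2, 3.4]
position: [0.5416, 0.118, 0.1677]
contact_force: [-0.0, -0.0, 2.4]
position: [0.5416, 0.118, 0.1671]
contact_force: [0.5, -0.6, 3.9]
8.53 foot z 0.1252 F [ 0.5 -0.6  3.9] M [ 0.05 -0.06 -0.04] xy [0.5416 0.118 ] tilt [ 0.01 -0.  ]
```

```bash
python3 -m handwheel '[{"translation":[0,0,0.0007],"angular":[0,0,0],"hand":1}]'| grep -E 'posit|contact'
python3 -m handwheel '[{"translation":[0,0,0.0007],"angular":[0,0,0],"hand":1}]'| grep -E 'posit|contact'
python3 -m handwheel '[{"translation":[0,0,0.0007],"angular":[0,0,0],"hand":1}]'| grep -E 'posit|contact'
python3 -m handwheel '[{"translation":[0,0,0.0007],"angular":[0,0,0],"hand":1}]'| grep -E 'posit|contact';python3 f.py
```

```text
position: [0.5416, 0.118, 0.1667]
contact_force: [0.4, 0.8, 6.7]
position: [0.5417, 0.118, 0.1662]
contact_force: [-0.4, -0.2, 6.5]
position: [0.5418, 0.118, 0.1658]
contact_force: [-0.7, 0.4, 8.3]
position: [0.5419, 0.118, 0.1654]
contact_force: [-1.5, 0.2, 11.2]
8.87 foot z 0.1235 F [-1.5  0.2 11.2] M [-0.01  0.17  0.02] xy [0.5419 0.118 ] tilt [0.08 0.01]
```

The stop is reached and the push has risen to 13 N net. I'll use finer steps now.

```bash
python3 -m handwheel '[{"translation":[0,0,0.0004],"angular":[0,0,0],"hand":1}]'| grep -E 'posit|contact'
python3 -m handwheel '[{"translation":[0,0,0.0004],"angular":[0,0,0],"hand":1}]'| grep -E 'posit|contact'
python3 -m handwheel '[{"translation":[0,0,0.0004],"angular":[0,0,0],"hand":1}]'| grep -E 'posit|contact'
```

```text
position: [0.5418, 0.118, 0.1653]
contact_force: [-2.6, 0.1, 10.1]
position: [0.5418, 0.1181, 0.1651]
contact_force: [-1.0, -0.3, 11.6]
position: [0.5418, 0.1181, 0.1649]
contact_force: [-2.4, -0.3, 13.5]
```

```bash
python3 -m handwheel '[{"translation":[0,0,0.0004],"angular":[0,0,0],"hand":1}]'| grep -E 'posit|contact'
python3 -m handwheel '[{"translation":[0,0,0.0004],"angular":[0,0,0],"hand":1}]'| grep -E 'posit|contact'
python3 -m handwheel '[{"translation":[0,0,0.0004],"angular":[0,0,0],"hand":1}]'| grep -E 'posit|contact'; python3 f.py
```

```text
position: [0.5419, 0.118, 0.1647]
contact_force: [-0.9, 0.6, 13.3]
position: [0.5419, 0.1181, 0.1643]
contact_force: [-1.9, 0.1, 12.4]
position: [0.542, 0.1181, 0.1639]
contact_force: [-0.9, 0.0, 8.5]
9.37 foot z 0.1220 F [-0.9  0.   8.5] M [ 0.03  0.23 -0.05] xy [0.542  0.1181] tilt [0.13 0.01]
```

The push peaked at about 15 N net and is now falling, so the click is starting. I'll follow it down.

```bash
python3 -m handwheel '[{"translation":[0,0,0.0005],"angular":[0,0,0],"hand":1}]'| grep -E 'posit|contact'
python3 -m handwheel '[{"translation":[0,0,0.0005],"angular":[0,0,0],"hand":1}]'| grep -E 'posit|contact'
python3 -m handwheel '[{"translation":[0,0,0.0005],"angular":[0,0,0],"hand":1}]'| grep -E 'posit|contact'; python3 f.py
```

```text
position: [0.5413, 0.118, 0.1619]
contact_force: [-0.5, 0.0, -2.1]
position: [0.5415, 0.1179, 0.1609]
contact_force: [-1.0, 0.0, 6.0]
position: [0.5415, 0.1179, 0.1607]
contact_force: [-1.0, 0.7, 7.6]
9.62 foot z 0.1188 F [-1.   0.7  7.6] M [-0.04  0.21 -0.  ] xy [0.5415 0.1179] tilt [ 0.01 -0.01]
```

It clicked: the push fell to about 0 N net and then rose again. I'll press on a little to confirm it is home all round.

```bash
python3 -m handwheel '[{"translation":[0,0,0.0005],"angular":[0,0,0],"hand":1}]'| grep -E 'posit|contact'
python3 -m handwheel '[{"translation":[0,0,0.0005],"angular":[0,0,0],"hand":1}]'| grep -E 'posit|contact'
python3 -m handwheel '[{"translation":[0,0,0.0005],"angular":[0,0,0],"hand":1}]'| grep -E 'posit|contact'; python3 f.py
```

```text
position: [0.5415, 0.118, 0.1606]
contact_force: [-2.7, 0.4, 9.7]
position: [0.5416, 0.118, 0.1605]
contact_force: [-2.4, -1.1, 11.4]
position: [0.5416, 0.118, 0.1603]
contact_force: [-1.9, 0.3, 14.2]
9.87 foot z 0.1184 F [-1.9  0.3 14.2] M [-0.09  0.54  0.  ] xy [0.5416 0.118 ] tilt [0.04 0.  ]
```

```bash
python3 -m handwheel '[{"translation":[0,0,0.0005],"angular":[0,0,0],"hand":1}]'| grep -E 'posit|contact'
python3 -m handwheel '[{"translation":[0,0,0.0005],"angular":[0,0,0],"hand":1}]'| grep -E 'posit|contact'
python3 -m handwheel '[{"translation":[0,0,0],"angular":[0,0,0],"hand":1},{"translation":[0,0,0],"angular":[0,0,0],"hand":1}]'| grep -E 'posit|contact'; python3 f.py
```

```text
position: [0.5416, 0.118, 0.1602]
contact_force: [-3.8, 0.1, 16.4]
position: [0.5416, 0.118, 0.16]
contact_force: [-2.7, -0.5, 18.2]
position: [0.5416, 0.118, 0.1602]
contact_force: [-3.7, -0.0, 16.5]
10.2 foot z 0.1183 F [-3.7 -0.  16.5] M [-0.13  0.68 -0.07] xy [0.5416 0.118 ] tilt [ 0.08 -0.  ]
```

The push rises stiffly to 20 N net with no travel left, so the lid is home. I'll lift off and look on the way back.

```bash
python3 -m handwheel '[{"translation":[0,0,-0.002],"angular":[0,0,0],"hand":1},{"translation":[0,0,-0.003],"angular":[0,0,0],"hand":1},{"translation":[0,0,-0.005],"angular":[0,0,0],"hand":1},{"translation":[0,0,-0.02],"angular":[0,0,0],"hand":1},{"translation":[0,0,-0.03],"angular":[0,0,0],"hand":1},{"translation":[0,0,-0.03],"angular":[0,0,0],"hand":1},{"translation":[-0.03,0,0],"angular":[0,0,0],"hand":1},{"translation":[-0.03,0,0],"angular":[0,0,0],"hand":1},{"translation":[-0.034,0,0],"angular":[0,0,0],"hand":1},{"translation":[0,0,0],"angular":[0,0,0],"hand":1}]'
python3 -m handwheel '[{"translation":[0,0,0],"angular":[0,0,0],"hand":1},{"translation":[0,0,0],"angular":[0,0,0],"hand":1},{"translation":[0,0,0],"angular":[0,0,0],"hand":1}]'
python3 - <<'E'
from h import *
from scipy.optimize import least_squares
st=manip.get_state();save('wrist','w3.png');W=rot(st['ee_rot'])
im=cv2.imread('pics/w3.png');hsv=cv2.cvtColor(im,cv2.COLOR_BGR2HSV)
m=((hsv[...,1]<45)&(hsv[...,2]>135)).astype(np.uint8);m=cv2.morphologyEx(m,cv2.MORPH_OPEN,np.ones((5,5)))
cs,_=cv2.findContours(m,cv2.RETR_EXTERNAL,cv2.CHAIN_APPROX_NONE)
c=[c for c in cs if cv2.pointPolygonTest(c,(350.,90.),False)>0][0].reshape(-1,2)
def f(x):
    return np.hypot(*(np.array([onz('wrist',u,x[2],st)[:2] for u in c[::3]])-x[:2]).T)-.038
o=least_squares(f,[.541,.117,.134],loss='soft_l1',f_scale=.001);print('lid',o.x)
px=[(k,np.where(m[170:250,k])[0].min()+170-.5) for k in range(270,371,3)]
z=st['position'][2]-.0199;X=np.array([onz('wrist',u,z,st)[:2] for u in px])
o=least_squares(lambda x:np.hypot(*(X-x).T)-.031,st['position'][:2]);print('plate in tool',W.T@(np.r_[o.x,z]-st['position']))
print('dish in tool',W.T@(np.array([.5545,-.1227,.004])-st['position']),st['position'])
E
```

```text
clock: 11.03
position: [0.502, 0.0267, 0.247]
ee_rot: [0.0, 0.833, 0.553, -0.003]
contact_force: [-0.1, 0.0, -2.2]
width: 0.027
gripper_force: 99.4
clock: 11.28
position: [0.5054, 0.032, 0.2474]
ee_rot: [-0.0, 0.832, 0.554, -0.0]
contact_force: [-0.0, -0.2, -1.6]
width: 0.0268
gripper_force: 99.4
lid [0.54112505 0.11769047 0.11381136]
plate in tool [-4.18780949e-04 -6.13414995e-05  1.98999458e-02]
dish in tool [-0.12392212  0.10510648  0.24322589] [0.50542864 0.03198541 0.24736664]
```

View pics/w3.png

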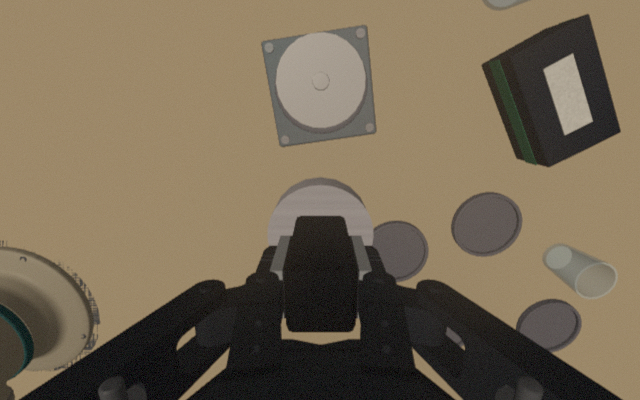

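The lid now sits flat and centred at (321,81), about 20 mm lower, with nothing else disturbed. The tool still hangs unslipped in the grip. Now back to the dish.

```bash
python3 -m handwheel '[{"translation":[-0.0248,0.021,0],"angular":[0,0,0],"hand":1},{"translation":[-0.0248,0.021,0],"angular":[0,0,0],"hand":1},{"translation":[-0.0248,0.021,0],"angular":[0,0,0],"hand":1},{"translation":[-0.0248,0.021,0],"angular":[0,0,0],"hand":1},{"translation":[-0.0248,0.021,0],"angular":[0,0,0],"hand":1},{"translation":[0,0,0.03],"angular":[0,0,0],"hand":1},{"translation":[0,0,0.03],"angular":[0,0,0],"hand":1},{"translation":[0,0,0.03],"angular":[0,0,0],"hand":1},{"translation":[0,0,0.03],"angular":[0,0,0],"hand":1},{"translation":[0,0,0.03],"angular":[0,0,0],"hand":1}]'
python3 -m handwheel '[{"translation":[0,0,0.01],"angular":[0,0,0],"hand":1},{"translation":[0,0,0],"angular":[0,0,0],"hand":1},{"translation":[0,0,0],"angular":[0,0,0],"hand":1},{"translation":[0,0,0],"angular":[0,0,0],"hand":1},{"translation":[0,0,0],"angular":[0,0,0],"hand":1},{"translation":[0,0,0],"angular":[0,0,0],"hand":1}]'
python3 - <<'E'
from h import *
s=manip.get_state();W=rot(s['ee_rot']);print(W.T@(np.array([.5545,-.1227,.0459])-s['position']),W[:,2]);E=save('top','t2.png')
a=cv2.imread('pics/t2.png')[195:275,265:405]
E
```

```text
clock: 12.17
position: [0.5549, -0.1228, 0.0963]
ee_rot: [-0.0, 0.832, 0.555, 0.0]
contact_force: [0.4, 0.1, -2.1]
width: 0.0266
gripper_force: 99.4
clock: 12.67
position: [0.5556, -0.124, 0.0897]
ee_rot: [0.002, 0.832, 0.554, 0.001]
contact_force: [-0.5, -0.3, -1.9]
width: 0.0269
gripper_force: 99.1
[ 0.00078672 -0.00165123  0.04382707] [ 0.00347602 -0.00132073 -0.99999309]
```

```bash
python3 -m handwheel '[{"translation":[0.0007,-0.0015,0.015],"angular":[0,0,0],"hand":1},{"translation":[0,0,0.013],"angular":[0,0,0],"hand":1},{"translation":[0,0,0.008],"angular":[0,0,0],"hand":1},{"translation":[0,0,0.003],"angular":[0,0,0],"hand":1},{"translation":[0,0,0],"angular":[0,0,0],"hand":1},{"translation":[0,0,0],"angular":[0,0,0],"hand":1},{"translation":[0,0,0],"angular":[0,0,0],"hand":1}]'|grep -E 'pos|rot|cont'
python3 -m handwheel '[{"translation":[0,0,0.001],"angular":[0,0,0],"hand":1}]'| grep -E 'posit|contact'
python3 -m handwheel '[{"translation":[0,0,0.001],"angular":[0,0,0],"hand":1}]'| grep -E 'posit|contact'
```

```text
position: [0.5539, -0.1227, 0.0496]
ee_rot: [0.001, 0.832, 0.554, 0.0]
contact_force: [0.6, 0.5, -2.2]
position: [0.5539, -0.1228, 0.0488]
contact_force: [0.4, 0.1, -1.9]
position: [0.5537, -0.1227, 0.0475]
contact_force: [0.0, -0.2, -2.5]
```

```bash
python3 -m handwheel '[{"translation":[0,0,0.001],"angular":[0,0,0],"hand":1}]'| grep -E 'posit|contact'
python3 -m handwheel '[{"translation":[0,0,0.0006],"angular":[0,0,0],"hand":1}]'| grep -E 'posit|contact'
python3 -m handwheel '[{"translation":[0,0,0],"angular":[0,0,0],"hand":1}]'| grep -E 'posit|contact'
```

```text
position: [0.5534, -0.1226, 0.0462]
contact_force: [-0.0, 0.3, -2.7]
position: [0.5533, -0.1225, 0.0459]
contact_force: [-2.0, 1.0, 7.5]
position: [0.5533, -0.1225, 0.0459]
contact_force: [-1.2, -0.4, 3.0]
```

It is seated on the dish floor, so I'll release.

```bash
python3 -m handwheel '[{"translation":[0,0,0],"angular":[0,0,0],"hand":0.6},{"translation":[0,0,0],"angular":[0,0,0],"hand":0.4},{"translation":[0,0,0],"angular":[0,0,0],"hand":0},{"translation":[0,0,0],"angular":[0,0,0],"hand":0},{"translation":[0,0,0],"angular":[0,0,0],"hand":0},{"translation":[0,0,0],"angular":[0,0,0],"hand":0},{"translation":[0,0,0],"angular":[0,0,0],"hand":0},{"translation":[0,0,0],"angular":[0,0,0],"hand":0}]' 20
python3 -m handwheel '[{"translation":[0,0,-0.01],"angular":[0,0,0],"hand":0},{"translation":[0,0,-0.02],"angular":[0,0,0],"hand":0},{"translation":[0,0,-0.03],"angular":[0,0,0],"hand":0},{"translation":[0,0,-0.03],"angular":[0,0,0],"hand":0},{"translation":[0,0,-0.03],"angular":[0,0,0],"hand":0},{"translation":[0,0,-0.03],"angular":[0,0,0],"hand":0},{"translation":[0,0,-0.03],"angular":[0,0,0],"hand":0},{"translation":[0,0,0],"angular":[0,0,0],"hand":0},{"translation":[0,0,0],"angular":[0,0,0],"hand":0},{"translation":[0,0,0],"angular":[0,0,0],"hand":0}]'
python3 - <<'E'
from h import *
save('wrist','w4.png')
E
```

```text
clock: 14.38
position: [0.5532, -0.1225, 0.0453]
ee_rot: [0.0, 0.832, 0.554, -0.0]
contact_force: [-0.5, -0.2, 0.2]
width: 0.0853
gripper_force: 0.0
clock: 15.22
position: [0.5527, -0.1223, 0.2254]
ee_rot: [-0.0, 0.832, 0.554, -0.0]
contact_force: [0.2, 0.6, 0.1]
width: 0.0851
gripper_force: 0.0
```

View pics/w4.png

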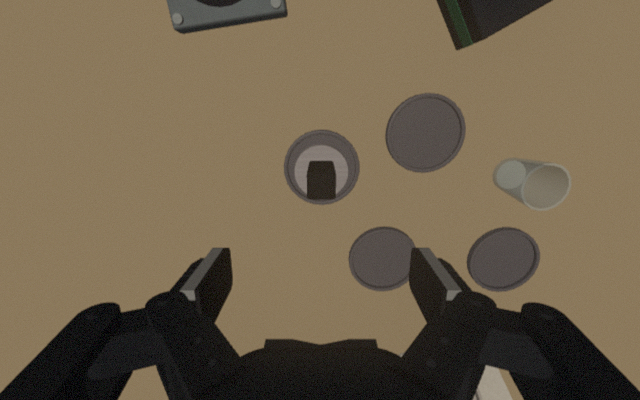

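The tool stands upright in its dish at (321,168) and the gripper is clear.

```bash
python3 -c "from rig import manip;print(manip.sign_off())"
```

```text
the job is handed in; nothing more can be done
None
```

The job is handed in: the lid clicked home at a peak push of about 15 N, with a confirming press to about 20 N, and the tool stands upright in its own dish with the gripper clear; the glove carton and beakers were not touched.

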